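# Swap the blanking plate for the lens barrel in the photometer's V-block

### The job

Free the photometer's V-block: take the blanking plate out of its cross slot and stand it on edge in the empty slot of the white rack. Then lay the lens barrel in the V-block, in line with the V and centred along it, and press it down firmly so that it bears on both sides of the V (a good push of roughly 15 N, clearly more than its own weight). The program finishes while the gripper is still holding the barrel pressed there; leave the stored plates, the jar and the dish where they are.

Things in the scene. Friction and masses are not known exactly. Their poses are not given: they have to be found in the camera images.
- plate: Blanking plate, grey anodised aluminium, 10 mm thick (its x), 70 mm wide (its y), 70 mm tall (its z, up), 0.13 kg. Origin: centre of its lower edge face. It starts standing upright in the V-block's cross slot, lower edge 14 mm above the table, its top 84 mm above the table; it lifts straight out.
- rack: White plastic rack fixed to the table, 136 mm long (its x), 90 mm wide (its y). Origin: centre of its underside. Three slots across it at x = -45, 0 and +45 mm, each 14 mm wide in x, 78 mm long in y and with its floor 12 mm and its rib tops 36 mm above the table; the ribs beside a slot are 4 mm thick. The slots at x = -45 and 0 hold the stored plates; the one at +45 mm is empty.
- free_slot (a point): Centre of the floor of the rack's empty slot, 12 mm above the table; axes as the rack's. A plate stands in it with its thickness along the rack's x.
- stored_a: Stored plate, the same make and size as the blanking plate (10 x 70 x 70 mm), loose in the rack's slot at x = -45 mm, top 82 mm above the table; bystander. Origin: centre of its lower edge face.
- stored_b: Stored plate, the same again, in the rack's middle slot; bystander.
- vblock: Grey-painted V-block with bare steel saddles, fixed to the table; origin: centre of its underside; the V runs along its x. Base 140 x 80 x 14 mm. Two V-saddles on it, each 22 mm long, centred at x = -39 and +39 mm (56 mm free between them), 65 mm wide over all: a 90 degree V, bottom line 22 mm and top edges 46 mm above the table.
- seat (a point): Where the centre of the seated lens barrel belongs: over the middle of the V-block, 50.3 mm above the table; axes as the V-block's.
- cross_slot (a point): Centre of the floor of the V-block's cross slot, 14 mm above the table; axes as the V-block's. The slot is 13 mm wide in x, between two ribs 4 mm thick and 70 mm wide whose tops are 26 mm above the table; the blanking plate starts in it.
- vface_left: The two left-hand (+y of the V-block) faces of the V, fixed, at 45 degrees; origin and axes the same as the V-block's.
- vface_right: The two right-hand (-y of the V-block) faces of the V, fixed, at 45 degrees; origin and axes the same as the V-block's.
- rest: Low rest fixed to the table on which the barrel waits, 150 mm (its x) by 60 mm: two steel rods of 10 mm diameter along x at y = -15 and +15 mm, tops 19 mm above the table, between end plates 29 mm high. Origin: centre of its underside. The barrel lies on the rods and lifts straight up.
- lens: Lens barrel: brass cylinder 40 mm in diameter and 120 mm long with dark rims and glass in both ends, hollow, about 0.16 kg, either end alike. Origin: its centre; x: along its axis (it can roll, so its y and z point anywhere round it). It starts on the rest, axis 34 mm above the table. It can be gripped across its middle from above.
- jar: Amber glass jar, 52 mm in diameter, 75 mm tall, loose; bystander. Origin: centre of its underside.
- dish: Shallow aluminium dish, 80 mm in diameter, 16 mm tall, loose; bystander. Origin: centre of its underside.
Things that resemble listed ones, but are neither listed nor needed, are in the scene too. Leave any green or yellow look-alike of the vblock alone. There is more than one size of the lens; the job needs the middle-sized.

How it is judged:
On the way, in this order (a step that is already met when the one before it is completed fails the run):
1. the blanking plate stands on edge in the rack's empty slot, let go (x of plate in the frame of rack between 0.039 and 0.051 m and y of plate in the frame of rack between -0.012 and 0.012 m and z of plate in the frame of rack between 0.008 and 0.016 m and angle between plate's own z axis and vertical below 0.25 rad and contact force between the fingers and plate below 0.1 N), for 0.2 s.
2. the lens barrel lies in the V, in line with it, and bears on both sides (x of lens in the frame of vblock between -0.01 and 0.01 m and y of lens in the frame of vblock between -0.003 and 0.003 m and z of lens in the frame of vblock between 0.0473 and 0.0533 m and angle between the x axis of lens and the x axis of vblock, either way round below 0.06 rad and contact force between lens and vface_left above 0.3 N and contact force between lens and vface_right above 0.3 N), for 0.2 s.
At the end, for the whole second after the job is handed in: Plate in the empty slot, let go, at rest: 4 mm in height, 6 mm across, 12 mm along, 0.25 rad of upright. Barrel in the V: 10 mm along, 3 mm from its seated axis, 0.06 rad in line, still, fingers on it with over 2 N, each side of the V loaded over 2.5 N (its weight alone: 1.1) (all of step 1 and x of lens in the frame of vblock between -0.01 and 0.01 m and y of lens in the frame of vblock between -0.003 and 0.003 m and z of lens in the frame of vblock between 0.0473 and 0.0533 m and angle between the x axis of lens and the x axis of vblock, either way round below 0.06 rad and contact force between lens and vface_left above 2.5 N and contact force between lens and vface_right above 2.5 N and contact force between the fingers and lens above 2 N and linear speed of each of lens, plate below 0.02 m/s); the arm keeps its last pose, push and grip.
It fails at once if a bystander (stored plate, jar or dish) is moved more than 20 mm (distance of any of stored_a, stored_b, jar, dish from where it was at the start of the episode above 0.02 m).
It fails at once if the barrel is rammed into the V with more than 80 N on one side (contact force between lens and vface_left above 80 N or contact force between lens and vface_right above 80 N).
It also fails if it takes over 67 s, if anything falls off the work surface, if the arm or the gripper's body presses on something with over 40 N, if the wrist force passes 120 N, or if a joint passes its speed limit or range.

### The arm

A 6-joint arm with a two-finger parallel gripper is mounted at the origin on the work surface. World frame = base frame: x ahead of the robot, y to its left, z up, the work surface at z = 0. Lengths are in m, angles in rad, forces in N, time in s.
With the tool pointing down it reaches from about 0.4 to 0.825 m from the base axis. Payload 7 kg.
Tool frame: the origin (TCP) lies between the finger pads; the fingertips stand 25 mm ahead of it and the grasp point (between the pads) lies 6 mm ahead of it; z points along the fingers, y is the line along which they close (so a half turn about z gives the same grasp; the last joint's range is limited). The gripper opens to 85 mm and grips with 20 to 120 N. Pads are 22 mm wide; open, the fingers measure 114 mm over their backs; the gripper's body (76 mm by 85 mm) begins 54 mm behind the grasp point. The pads swing forward as they close: fully open they stand 13 mm farther back than shut.
Start: joints at [-0.97, 0.359, 0.012, 0, -1.224, -0.288], TCP at [0.208, -0.642, 0.256] pointing down, gripper open.
Joint ranges: [-3.07, 3.07], [-1.43, 2.12], [-1.02, 1.25], [-3.03, 1.67], [-3.05, -0], [-3.03, 3.03]. Speed limits (rad/s): [2.39, 2.39, 3.01, 3.14, 3.14, 3.14].

### API

Orientations are given as a unit quaternion [w, x, y, z].
In Python, from plant import arm, optics gives the robot as it stands.
- The arm moves only by the tool servo_tool, never from a script. Its argument "deltas" is a list of rows, each an object of numbers: "x", "y", "z": the shift along the tool's x, y, z normalised to -1 to 1, where 1 is 0.5 m; "turn": the turn about the tool's z normalised to -1 to 1, where 1 is 90 degrees. A call has 1 to 8 rows; each row shifts and turns the commanded pose from where the row before left it, along the tool's axes as they then stand; what a row does not reach is not made up. A row lasts 1/12 s, in which the tool goes at most 41.7 mm and 7.16 degrees, less where a joint would pass 70% of its speed; a pose out of reach is approached as far as the arm can. A call with a number of a shift or a turn outside -1 to 1 is refused whole. A call with a gripper value outside its range is refused whole. "jaw" is the opening, from 0 (shut) to 1 (fully open), set as the call begins (left out, the last holds). The fingers move at their own pace and stop on an object; "newtons" is the grip in N (left out, the last holds). Time passes only in rows, so rows that do not move let the fingers close. It gives the time, the measured TCP pose, the force, the opening and the grip force at its end, in the units of the state.
- arm.state(): the state, without advancing time (a new reading comes with each control period).
- optics.camera(name): name is "side" or "top" or "wrist"; returns a dict with "color" (420x560x3 uint8, red, green, blue), "depth" (420x560 float32, m along the optical axis (not along the pixel's ray), 0 where there is no reading), "vertical_fov" (degrees; the focal length in pixels is half the picture's height over the tangent of half this angle, whatever the lens; pixels are square), "cx", "cy" (the principal point, pixels), "extrinsics" (4x4, takes a point from world to camera coordinates); the wrist camera has in their place "hand_eye" (4x4, takes a point from camera to tool coordinates, whose origin is the TCP and whose axes are the flange's). Camera axes: x right, y down, z forward; pixel columns grow to the right and rows downward; lengths in m; the calibration is good to about 2 mm. A picture is of the moment at which its call begins: read the wrist's pose just before it.
- arm.hand_in(): hands the job in; it is judged then, once.
The state is a dict: "t": time; "joints": joint angles; "joint_vel": joint speeds; "joint_efforts": joint torques, N m; "ee_pos": TCP position; "eef_rot": TCP orientation; "force": force on the tool from outside, world axes, zero at the start; "ft_torque": the same for the moment, N m; "gripper_width": finger opening in m; "gripper_force": force on a finger pad.
Only numpy, scipy, OpenCV 4.12 (cv2) and the standard library are available. Lean on these libraries where they do the work, as an engineer would, in place of code of your own. Each camera call takes 0.05 s, during which the arm holds its last target. There are 200 camera calls.

## Working session

There is one attempt and no reset: what is moved stays moved. The work goes in short steps, Python scripts to look and compute and a tool call to move; the robot and the scene stay as the last step left them, time stands still between calls to the robot, and variables do not carry over. Pictures are saved under pics/ and viewed, at most 10 in all, crops included, and the job is handed in when it is done.

Besides the shell and the picture viewer there is one more tool, called after "Request:" by a JSON object that holds its "api" and its "payload". servo_tool: Moves the arm, as the interface text tells. Its arguments: {"type":"object","properties":{"deltas":{"type":"array"},"jaw":{"type":"number"},"newtons":{"type":"number"}},"required":["deltas"]}

```bash
mkdir -p pics; ls; cat > h.py <<'E'
import numpy as np, cv2
from plant import arm, optics
def cap(n):
    c=optics.camera(n); f=210/np.tan(np.radians(c["vertical_fov"]/2)); c["f"]=f
    if "extrinsics" in c: c["E"]=np.linalg.inv(c["extrinsics"])
    return c
def cloud(c):
    v,u=np.mgrid[0:420,0:560]; d=c["depth"]
    p=np.stack([(u-c["cx"])/c["f"]*d,(v-c["cy"])/c["f"]*d,d],-1)
    return p@c["E"][:3,:3].T+c["E"][:3,3]
def ray(c,u,v,z):
    r=c["E"][:3,:3]@np.array([(u-c["cx"])/c["f"],(v-c["cy"])/c["f"],1]); o=c["E"][:3,3]
    return o+r*(z-o[2])/r[2]
E
python3 - <<'E'
from h import *
for n in("top","side"):
    c=cap(n); cv2.imwrite(f"pics/{n}0.png",c["color"][...,::-1]); print(n,c["f"],c["cx"],c["cy"],c["E"].round(3).tolist())
    np.savez(n+"0.npz",**{k:v for k,v in c.items()})
print(arm.state())
E
```

```text
pics
top 501.0694925956086 282.68141166969014 204.9345455274739 [[0.023, -0.987, 0.162, 0.342], [-1.0, -0.022, 0.003, 0.08], [0.001, -0.162, -0.987, 1.16], [0.0, 0.0, 0.0, 1.0]]
side 386.0313922786033 278.328300097997 212.7341986278123 [[-0.974, -0.115, 0.193, 0.33], [-0.225, 0.49, -0.842, 0.893], [0.003, -0.864, -0.504, 0.547], [0.0, 0.0, 0.0, 1.0]]
{'t': 0.1, 'joints': array([-9.69904502e-01,  3.59323785e-01,  1.11526417e-02, -3.06865075e-04,
       -1.22407011e+00, -2.88118186e-01]), 'joint_vel': array([-1.22147578e-03,  6.48142860e-05,  2.42965477e-03,  1.26531824e-03,
       -1.84997906e-03, -9.74795283e-05]), 'joint_efforts': array([-3.46166576e-03, -5.84763873e+01,  2.94108170e+01,  6.95461348e+00,
       -3.16913778e-03, -3.37697043e-05]), 'ee_pos': array([ 0.20757098, -0.64188986,  0.25545306]), 'eef_rot': array([-1.80421711e-04, -1.55698495e-01,  9.87804351e-01,  7.14291153e-04]), 'force': array([-0.45790219, -0.02901968, -0.09855279]), 'ft_torque': array([-0.02888144, -0.06591555,  0.03927176]), 'gripper_force': 0.0, 'gripper_width': 0.08541430271717546}
```

View pics/top0.png

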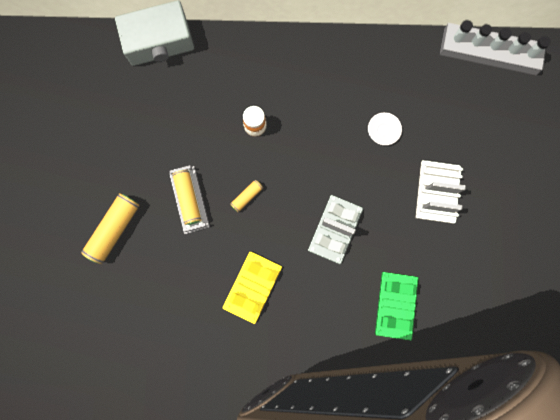

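View pics/side0.png

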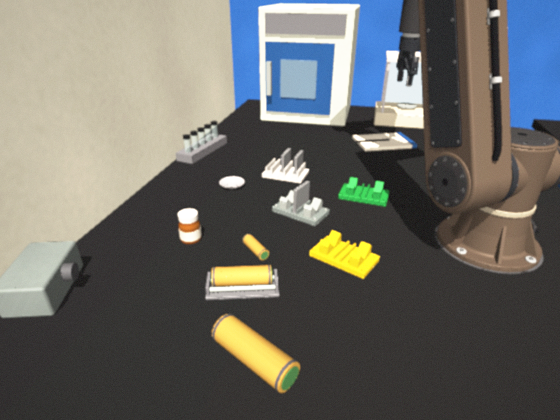

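The top view shows the grey V-block with the plate at about (335,229), and the yellow (253,288) and green (397,306) look-alikes. The rack is at (440,192), the jar at (254,121) and the dish at (385,129). There are three barrels: large (110,229), middle on the rest (187,197) and small (247,196). The one on the rest fits the description. I'll check the sizes and one enlarged crop.

```bash
python3 - <<'E'
from h import *
c=dict(np.load("top0.npz")); P=cloud(c); Z=P[...,2]
im=c["color"]
a=im[150:320,70:480,::-1]; cv2.imwrite("pics/crop.png",cv2.resize(a,(800,332),interpolation=cv2.INTER_CUBIC))
def rect(name,roi,z0,z1):
    u0,v0,u1,v1=roi; q=P[v0:v1,u0:u1].reshape(-1,3); q=q[(q[:,2]>z0)&(q[:,2]<z1)]
    n,l,st,_=(0,0,0,0)
    r=cv2.minAreaRect(q[:,:2].astype(np.float32)); 
    b=cv2.boxPoints(r); e=b[1]-b[0]; f=b[2]-b[1]; L=e if np.hypot(*e)>np.hypot(*f) else f
    print(name,len(q),"c",np.round(r[0],4),"size",np.round(r[1],4),"longdir deg",round(float(np.degrees(np.arctan2(L[1],L[0]))),1),"zmed",np.round(np.median(q[:,2]),4))
print("table z",np.median(Z[240:280,150:210]), np.std(Z[240:280,150:210]))
rect("vb all",(300,190,368,268),.008,.1); rect("vb base",(300,190,368,268),.008,.02); rect("vb plate",(300,190,368,268),.076,.095)
rect("vb saddle",(300,190,368,268),.036,.056)
rect("rack all",(410,150,470,228),.006,.045); rect("rack ribs",(410,150,470,228),.03,.042)
rect("stored up",(410,150,470,190+3),.074,.095);rect("stored dn",(410,193,470,228),.074,.095)
rect("lens rest",(165,160,215,238),.040,.07); rect("rest",(165,160,215,238),.006,.07)
rect("big",(75,185,145,270),.02,.12);rect("small",(225,175,270,215),.01,.12)
rect("jar",(240,100,270,140),.06,.09);rect("dish",(365,110,405,148),.008,.03)
E
```

```text
table z -0.0005690517547661811 0.07478476467626753
vb all 2105 c [ 0.4786 -0.0392] size [0.0802 0.1406] longdir deg -21.8 zmed 0.0169
vb base 1147 c [ 0.4786 -0.0392] size [0.0802 0.1406] longdir deg -21.8 zmed 0.0136
vb plate 162 c [ 0.4782 -0.0398] size [0.0695 0.0105] longdir deg 68.3 zmed 0.0831
vb saddle 356 c [ 0.4784 -0.0389] size [0.0676 0.1   ] longdir deg -22.1 zmed 0.0412
rack all 1784 c [ 0.5806 -0.2846] size [0.1251 0.1558] longdir deg -4.6 zmed 0.0141
rack ribs 432 c [ 0.5725 -0.2794] size [0.0844 0.1137] longdir deg -6.2 zmed 0.0347
stored up 166 c [ 0.5724 -0.2806] size [0.0697 0.0113] longdir deg 83.0 zmed 0.0805
stored dn 168 c [ 0.5282 -0.2723] size [0.0713 0.0112] longdir deg 83.2 zmed 0.0811
lens rest 870 c [0.5408 0.3027] size [0.1231 0.038 ] longdir deg 16.8 zmed 0.0504
rest 1372 c [0.5376 0.2958] size [0.1574 0.071 ] longdir deg 16.5 zmed 0.0464
big 1683 c [0.4659 0.4732] size [0.0528 0.1599] longdir deg -28.8 zmed 0.0469
small 406 c [0.5509 0.1685] size [0.0268 0.0824] longdir deg -43.2 zmed 0.0234
jar 347 c [0.7229 0.1538] size [0.0453 0.0455] longdir deg -49.4 zmed 0.0738
dish 607 c [ 0.7208 -0.154 ] size [0.0767 0.078 ] longdir deg -8.6 zmed 0.0124
```

View pics/crop.png

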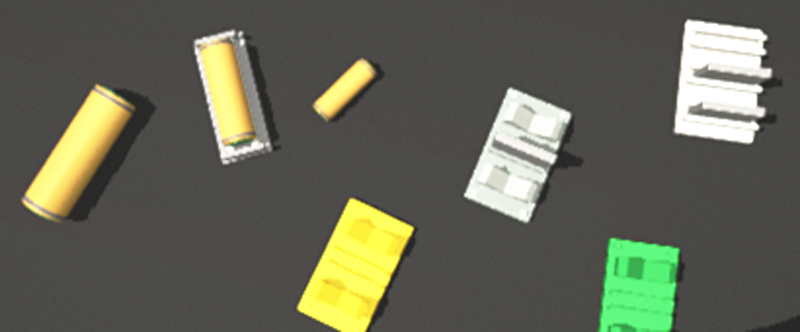

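The crop confirms the choices. The middle barrel lies on the rest (crop 228,90; 38 x 123 mm) and the large and small ones are loose on the table. The V-block is grey with the plate across it. The rack's free slot is at the upper end (+x ahead). Sizes and heights match the description. Next I'll take a wrist look over the rack.

```bash
cat >> h.py <<'E'
from scipy.spatial.transform import Rotation as Ro
def toolR(s): return Ro.from_quat(np.asarray(s["eef_rot"]),scalar_first=True).as_matrix()
def wcap():
    s=arm.state(); c=cap("wrist"); T=np.eye(4); T[:3,:3]=toolR(s); T[:3,3]=s["ee_pos"]; c["E"]=T@np.asarray(c["hand_eye"]); return c
def go(xyz,ydeg=None):
    "remaining move in present tool axes, in units of deltas"
    s=arm.state(); R=toolR(s); d=R.T@(np.array(xyz)-s["ee_pos"]); a=np.degrees(np.arctan2(R[1,1],R[0,1]))
    t=0 if ydeg is None else -((ydeg-a+90)%180-90)
    print("t",round(s["t"],2),"pos",np.round(s["ee_pos"],4),"yaw_y",round(a,2),"tilt",np.round(R[:,2],3),"| xyz units",np.round(d/.5,4),"turn",round(t/90,4),"rows",round(np.linalg.norm(d)/.04,1))
E
python3 -c "
from h import *
go([.59,-.28,.256],173)"
```

```text
t 0.1 pos [ 0.2076 -0.6419  0.2555] yaw_y 107.91 tilt [-0.001  0.001 -1.   ] | xyz units [-9.504e-01  4.534e-01 -6.000e-04] turn -0.7232 rows 13.2
```

Request:
{"api": "servo_tool", "payload": {"deltas": [{"x":-0.07,"y":0.033},{"x":-0.07,"y":0.033},{"x":-0.07,"y":0.033},{"x":-0.07,"y":0.033},{"x":-0.07,"y":0.033},{"x":-0.07,"y":0.033},{"x":-0.07,"y":0.033},{"x":-0.07,"y":0.033}]}}

```text
schema error: expected keys x, y, z, turn
```

```bash
python3 -c "
from h import *
go([.59,-.28,.256],173)"
```

```text
t 0.1 pos [ 0.2076 -0.6419  0.2555] yaw_y 107.91 tilt [-0.001  0.001 -1.   ] | xyz units [-9.504e-01  4.534e-01 -6.000e-04] turn -0.7232 rows 13.2
```

Request:
{"api": "servo_tool", "payload": {"deltas": [{"x":-0.07,"y":0.033,"z":0,"turn":0},{"x":-0.07,"y":0.033,"z":0,"turn":0},{"x":-0.07,"y":0.033,"z":0,"turn":0},{"x":-0.07,"y":0.033,"z":0,"turn":0},{"x":-0.07,"y":0.033,"z":0,"turn":0},{"x":-0.07,"y":0.033,"z":0,"turn":0},{"x":-0.07,"y":0.033,"z":0,"turn":0},{"x":-0.07,"y":0.033,"z":0,"turn":0}]}}

```text
t: 0.77
ee_pos: [0.4344, -0.4288, 0.2561]
eef_rot: [-0.0, -0.156, 0.988, 0.0]
force: [0.4, -0.6, 0.8]
gripper_width: 0.0853
gripper_force: 0.0
```

```bash
python3 -c "
from h import *
go([.59,-.28,.256],173)"
```

```text
t 0.77 pos [ 0.4344 -0.4288  0.2561] yaw_y 107.92 tilt [-0.  0. -1.] | xyz units [-3.877e-01  1.875e-01  2.000e-04] turn -0.7231 rows 5.4
```

Request:
{"api": "servo_tool", "payload": {"deltas": [{"x":-0.07,"y":0.034,"z":0,"turn":0},{"x":-0.07,"y":0.034,"z":0,"turn":0},{"x":-0.07,"y":0.034,"z":0,"turn":0},{"x":-0.07,"y":0.034,"z":0,"turn":0},{"x":-0.07,"y":0.034,"z":0,"turn":0},{"x":0,"y":0,"z":0,"turn":-0.075},{"x":0,"y":0,"z":0,"turn":-0.075},{"x":0,"y":0,"z":0,"turn":0}]}}

```text
t: 1.43
ee_pos: [0.5742, -0.2948, 0.2555]
eef_rot: [-0.001, -0.274, 0.962, 0.0]
force: [-0.8, -0.2, 0.9]
gripper_width: 0.0853
gripper_force: 0.0
```

```bash
python3 - <<'E'
from h import *
c=wcap(); cv2.imwrite("pics/w1.png",c["color"][...,::-1]); np.savez("w1.npz",**c)
P=cloud(c); print(np.nanmedian(P[...,2]))
go([.4784,-.0392,.2],158.2)
E
```

```text
0.0004630109309478603
t 1.48 pos [ 0.5738 -0.2953  0.2557] yaw_y 121.35 tilt [-0.001  0.    -1.   ] | xyz units [-0.1036  0.5366  0.1118] turn -0.4094 rows 7.0
```

View pics/w1.png

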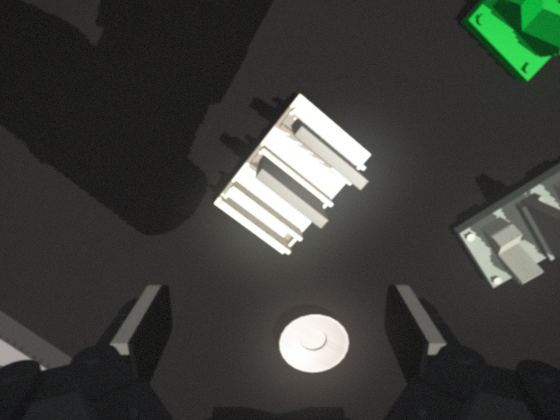

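The wrist view shows the rack with its free slot at about (265,218), between the last two ribs. The stored plates are at (290,190) and (330,152). The V-block is at the right edge. Now I'll measure the rack.

```bash
python3 - <<'E'
from h import *
for nm,roi in(("w1",(200,80,385,265)),("top0",(410,150,475,228))):
    c=dict(np.load(nm+".npz")); P=cloud(c); u0,v0,u1,v1=roi
    q=P[v0:v1,u0:u1].reshape(-1,3)
    q=q[(np.hypot(q[:,0]-.575,q[:,1]+.28)<.11)]
    for z0,z1 in((.006,.041),(.032,.040),(.07,.09)):
        k=q[(q[:,2]>z0)&(q[:,2]<z1)]; r=cv2.minAreaRect(k[:,:2].astype(np.float32)); print(nm,z0,len(k),np.round(r,4) if 0 else r, "zmed",np.median(k[:,2]))
    k=q[(q[:,2]>.032)&(q[:,2]<.040)]
    for th in(-6,-7,-8):
        e=np.array([np.cos(np.radians(th)),np.sin(np.radians(th))]); x=(k[:,:2]-[.5725,-.28])@e
        h,b=np.histogram(x,bins=np.arange(-.07,.07,.002)); print(th,[(int(round(1000*B)),int(H)) for B,H in zip(b,h) if H>15])
E
```

```text
w1 0.006 9708 ((0.5732510089874268, -0.2811374068260193), (0.08997274935245514, 0.13649818301200867), 83.18944549560547) zmed 0.012857482460349984
w1 0.032 2279 ((0.5732276439666748, -0.28101128339767456), (0.08425109833478928, 0.11265134066343307), 83.33306884765625) zmed 0.03600490329653577
w1 0.07 2425 ((0.5506965517997742, -0.27819469571113586), (0.07288327813148499, 0.055264439433813095), 83.1047592163086) zmed 0.08191526756319978
-6 [(-56, 161), (-54, 210), (-52, 65), (-50, 29), (-38, 48), (-36, 193), (-34, 62), (-12, 92), (-10, 196), (-8, 157), (-6, 99), (8, 18), (34, 216), (36, 172), (38, 55), (52, 217), (54, 167), (56, 56)]
-7 [(-56, 156), (-54, 210), (-52, 70), (-50, 29), (-38, 32), (-36, 206), (-34, 65), (-12, 94), (-10, 194), (-8, 157), (-6, 106), (8, 17), (10, 19), (34, 222), (36, 175), (38, 54), (52, 227), (54, 171), (56, 50)]
-8 [(-56, 147), (-54, 207), (-52, 79), (-50, 26), (-38, 38), (-36, 195), (-34, 70), (-12, 78), (-10, 207), (-8, 150), (-6, 87), (-4, 30), (8, 21), (10, 18), (32, 22), (34, 199), (36, 168), (38, 62), (50, 20), (52, 206), (54, 166), (56, 57)]
top0 0.006 1755 ((0.5805827379226685, -0.2846396565437317), (0.1250690370798111, 0.15584826469421387), 85.36536407470703) zmed 0.013980834992874502
top0 0.032 351 ((0.5724183320999146, -0.2794317603111267), (0.08436846733093262, 0.11340642720460892), 83.81607818603516) zmed 0.03513734317256301
top0 0.07 364 ((0.5499556660652161, -0.2760373651981354), (0.07194986939430237, 0.0568724125623703), 81.48348236083984) zmed 0.0805827175526963
-6 [(-56, 32), (-54, 26), (-52, 16), (-12, 22), (-10, 31), (-8, 20), (-6, 22), (34, 28), (36, 24), (52, 32), (54, 27)]
-7 [(-56, 28), (-54, 28), (-52, 16), (-12, 25), (-10, 32), (-8, 18), (-6, 24), (34, 29), (36, 24), (52, 27), (54, 27)]
-8 [(-56, 32), (-54, 20), (-52, 18), (-12, 24), (-10, 30), (-8, 20), (-6, 21), (34, 27), (36, 20), (52, 30), (54, 25)]
```

Request:
{"api": "servo_tool", "payload": {"deltas": [{"x":-0.015,"y":0.07,"z":0,"turn":0},{"x":-0.015,"y":0.07,"z":0,"turn":0},{"x":-0.015,"y":0.07,"z":0,"turn":0},{"x":-0.015,"y":0.07,"z":0,"turn":0},{"x":-0.015,"y":0.07,"z":0,"turn":0},{"x":-0.015,"y":0.07,"z":0,"turn":0},{"x":-0.014,"y":0.07,"z":0,"turn":0},{"x":0,"y":0.04,"z":0,"turn":0}]}}

```text
t: 2.15
ee_pos: [0.4789, -0.0407, 0.2565]
eef_rot: [0.0, -0.269, 0.963, 0.0]
force: [0.4, 0.1, 0.6]
gripper_width: 0.0856
gripper_force: 0.0
```

Request:
{"api": "servo_tool", "payload": {"deltas": [{"x":0,"y":0,"z":0.01,"turn":-0.07},{"x":0,"y":0,"z":0.01,"turn":-0.07},{"x":0,"y":0,"z":0,"turn":-0.07},{"x":0,"y":0,"z":0,"turn":-0.07},{"x":0,"y":0,"z":0,"turn":-0.07},{"x":0,"y":0,"z":0,"turn":-0.06},{"x":0,"y":0,"z":0,"turn":0}], "jaw": 0.6}}

```text
t: 2.73
ee_pos: [0.4798, -0.043, 0.2464]
eef_rot: [0.0, -0.561, 0.828, 0.0]
force: [0.2, 0.4, -0.2]
gripper_width: 0.051
gripper_force: 0.0
```

```bash
python3 - <<'E'
from h import *
c=wcap(); cv2.imwrite("pics/w2.png",c["color"][...,::-1]); np.savez("w2.npz",**c)
P=cloud(c); q=P.reshape(-1,3); q=q[np.hypot(q[:,0]-.4784,q[:,1]+.0392)<.09]
for z0,z1 in((.009,.09),(.009,.018),(.038,.05),(.077,.092)):
    k=q[(q[:,2]>z0)&(q[:,2]<z1)]; print(z0,len(k),cv2.minAreaRect(k[:,:2].astype(np.float32)),np.median(k[:,2]))
go([.4784,-.0392,.074],158.2)
E
```

```text
0.009 12324 ((0.47852686047554016, -0.040914975106716156), (0.07974304258823395, 0.14035674929618835), 68.41908264160156) 0.015558718198856236
0.009 6505 ((0.47852686047554016, -0.040914975106716156), (0.07974304258823395, 0.14035674929618835), 68.41908264160156) 0.014117596527700282
0.038 1811 ((0.4779917895793915, -0.04220263659954071), (0.0682048350572586, 0.10016445070505142), 68.51020812988281) 0.04215134096619905
0.077 1121 ((0.4785520136356354, -0.04131650552153587), (0.07016080617904663, 0.00960780680179596), 68.66804504394531) 0.08399551745932293
t 2.78 pos [ 0.4798 -0.043   0.2464] yaw_y 157.99 tilt [ 0.  0. -1.] | xyz units [-0.0059  0.0055  0.3447] turn -0.0024 rows 4.3
```

View pics/w2.png

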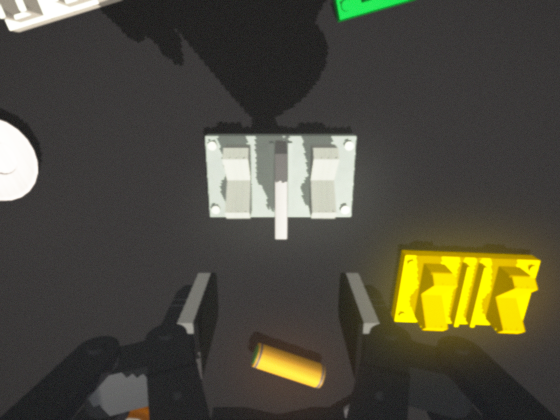

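The wrist view shows the V-block centred at (280,177) with the plate at (281,190). Both cameras agree to 2 mm and the plate top reads 84 mm. I'll grip the plate.

Request:
{"api": "servo_tool", "payload": {"deltas": [{"x":-0.004,"y":0.0044,"z":0.07,"turn":-0.0047},{"x":0,"y":0,"z":0.07,"turn":0},{"x":0,"y":0,"z":0.07,"turn":0},{"x":0,"y":0,"z":0.06,"turn":0},{"x":0,"y":0,"z":0.045,"turn":0},{"x":0,"y":0,"z":0.03,"turn":0},{"x":0,"y":0,"z":0,"turn":0},{"x":0,"y":0,"z":0,"turn":0}]}}

```text
t: 3.45
ee_pos: [0.4784, -0.0402, 0.0735]
eef_rot: [-0.001, -0.563, 0.827, 0.0]
force: [1.0, 0.4, -0.2]
gripper_width: 0.0513
gripper_force: 0.0
```

Request:
{"api": "servo_tool", "payload": {"deltas": [{"x":0,"y":0,"z":0,"turn":0},{"x":0,"y":0,"z":0,"turn":0},{"x":0,"y":0,"z":0,"turn":0},{"x":0,"y":0,"z":0,"turn":0},{"x":0,"y":0,"z":0,"turn":0},{"x":0,"y":0,"z":0,"turn":0}], "jaw": 0, "newtons": 40}}

```text
t: 3.95
ee_pos: [0.4796, -0.0396, 0.075]
eef_rot: [0.001, -0.565, 0.825, -0.0]
force: [-1.3, 1.5, 7.3]
gripper_width: 0.0095
gripper_force: 40.0
```

Request:
{"api": "servo_tool", "payload": {"deltas": [{"x":0,"y":0,"z":-0.02,"turn":0},{"x":0,"y":0,"z":-0.04,"turn":0},{"x":0,"y":0,"z":-0.05,"turn":0},{"x":0,"y":0,"z":-0.05,"turn":0},{"x":0,"y":0,"z":-0.05,"turn":0},{"x":0,"y":0,"z":-0.04,"turn":0},{"x":0,"y":0,"z":0,"turn":0},{"x":0,"y":0,"z":0,"turn":0}]}}

```text
t: 4.62
ee_pos: [0.4791, -0.0396, 0.2]
eef_rot: [0.002, -0.564, 0.825, -0.0]
force: [0.1, -0.3, -2.6]
gripper_width: 0.0094
gripper_force: 39.4
```

```bash
python3 - <<'E'
from h import *
c=wcap(); P=cloud(c); np.savez("w3.npz",**c)
q=P.reshape(-1,3); p=arm.state()["ee_pos"]
for z0,z1 in((.195,.22),(.15,.22)):
    k=q[(q[:,2]>z0)&(q[:,2]<z1)&(np.hypot(q[:,0]-p[0],q[:,1]-p[1])<.045)]
    if len(k)>5: print(len(k),cv2.minAreaRect(k[:,:2].astype(np.float32)),np.median(k[:,2]),k[:,2].min())
q=q[(np.hypot(q[:,0]-.4785,q[:,1]+.04)<.09)&(q[:,2]<.06)]
k=q[(q[:,2]>.038)&(q[:,2]<.05)]; print("saddles",cv2.minAreaRect(k[:,:2].astype(np.float32)),len(k))
go([.6175,-.2858,.2],173.2)
E
```

```text
8777 ((0.4759836196899414, -0.042213324457407), (0.05756285786628723, 0.05854510888457298), 19.84923553466797) 0.20903927367168357 0.19500807798625666
10746 ((0.4759906530380249, -0.04221709072589874), (0.057565122842788696, 0.058545105159282684), 19.8648738861084) 0.20875300460175927 0.1500233215037744
saddles ((0.47851991653442383, -0.04055710881948471), (0.0648619681596756, 0.1002180427312851), 68.26537322998047) 2344
t 4.67 pos [ 0.4784 -0.0397  0.1988] yaw_y 158.72 tilt [ 0.001  0.001 -1.   ] | xyz units [ 0.3576 -0.4379 -0.0025] turn -0.1609 rows 7.1
```

Request:
{"api": "servo_tool", "payload": {"deltas": [{"x":0.0447,"y":-0.0547,"z":0,"turn":0},{"x":0.0447,"y":-0.0547,"z":0,"turn":0},{"x":0.0447,"y":-0.0547,"z":0,"turn":0},{"x":0.0447,"y":-0.0547,"z":0,"turn":0},{"x":0.0447,"y":-0.0547,"z":0,"turn":0},{"x":0.0447,"y":-0.0547,"z":0,"turn":0},{"x":0.0447,"y":-0.0547,"z":0,"turn":0},{"x":0.0447,"y":-0.0547,"z":0,"turn":0}]}}

```text
t: 5.33
ee_pos: [0.6176, -0.2872, 0.1965]
eef_rot: [-0.001, -0.564, 0.826, 0.001]
force: [0.1, 0.6, -0.2]
gripper_width: 0.0096
gripper_force: 39.5
```

Request:
{"api": "servo_tool", "payload": {"deltas": [{"x":0,"y":0,"z":0,"turn":-0.0537},{"x":0,"y":0,"z":0,"turn":-0.0536},{"x":0,"y":0,"z":0,"turn":-0.0536},{"x":0,"y":0,"z":0,"turn":0},{"x":0,"y":0,"z":0,"turn":0}]}}

```text
t: 5.75
ee_pos: [0.6172, -0.2856, 0.1971]
eef_rot: [-0.001, -0.663, 0.749, 0.001]
force: [-0.6, 0.0, -1.2]
gripper_width: 0.0097
gripper_force: 39.7
```

```bash
python3 - <<'E'
from h import *
c=wcap(); P=cloud(c); np.savez("w4.npz",**c); cv2.imwrite("pics/w4.png",c["color"][...,::-1])
go([.6175,-.2858,.11],173.2)
q=P.reshape(-1,3); q=q[np.hypot(q[:,0]-.575,q[:,1]+.28)<.13]
for z0,z1 in((.006,.041),(.032,.040),(.07,.09)):
    k=q[(q[:,2]>z0)&(q[:,2]<z1)]
    if len(k)>9: print(z0,len(k),cv2.minAreaRect(k[:,:2].astype(np.float32)))
k=q[(q[:,2]>.032)&(q[:,2]<.040)]; e=np.array([np.cos(np.radians(-6.8)),np.sin(np.radians(-6.8))]); x=(k[:,:2]-[.5728,-.2804])@e
h,b=np.histogram(x,bins=np.arange(-.07,.07,.002)); print([(int(round(1000*B)),int(H)) for B,H in zip(b,h) if H>15])
E
```

```text
t 5.8 pos [ 0.6174 -0.2856  0.1975] yaw_y 173.05 tilt [-0.002  0.    -1.   ] | xyz units [ 0.0005 -0.0006  0.1751] turn -0.0016 rows 2.2
0.006 11987 ((0.5731202363967896, -0.28104913234710693), (0.09001733362674713, 0.1358509063720703), 83.20513153076172)
0.032 2607 ((0.5729320645332336, -0.28075093030929565), (0.08447473496198654, 0.11217126995325089), 83.25175476074219)
0.07 3951 ((0.5506938099861145, -0.27817535400390625), (0.07328756898641586, 0.055568888783454895), 83.11023712158203)
[(-56, 41), (-54, 46), (-52, 25), (-42, 39), (-40, 234), (-38, 236), (-36, 281), (-34, 178), (-12, 16), (-10, 42), (-8, 31), (4, 132), (6, 99), (8, 278), (10, 239), (34, 129), (36, 119), (52, 153), (54, 217), (56, 24)]
```

View pics/w4.png

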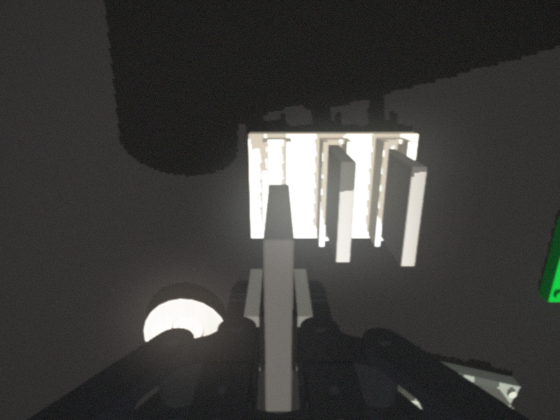

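The plate is in the gripper at (280,240), lined up over the free slot at (275,185) between the two left ribs. I'll lower it to just above the rib tops, then slowly in.

Request:
{"api": "servo_tool", "payload": {"deltas": [{"x":0.0004,"y":-0.0006,"z":0.04,"turn":-0.0016},{"x":0,"y":0,"z":0.05,"turn":0},{"x":0,"y":0,"z":0.05,"turn":0},{"x":0,"y":0,"z":0.04,"turn":0},{"x":0,"y":0,"z":0.01,"turn":0},{"x":0,"y":0,"z":0,"turn":0},{"x":0,"y":0,"z":0,"turn":0}]}}

```text
t: 6.38
ee_pos: [0.6186, -0.2861, 0.1045]
eef_rot: [-0.0, -0.665, 0.747, -0.0]
force: [-0.3, 1.4, -0.5]
gripper_width: 0.0094
gripper_force: 39.6
```

Request:
{"api": "servo_tool", "payload": {"deltas": [{"x":0,"y":0,"z":0.006,"turn":0},{"x":0,"y":0,"z":0.006,"turn":0},{"x":0,"y":0,"z":0.006,"turn":0},{"x":0,"y":0,"z":0,"turn":0}]}}

```text
t: 6.72
ee_pos: [0.618, -0.2859, 0.0948]
eef_rot: [0.0, -0.665, 0.747, 0.0]
force: [-0.7, 0.3, -1.1]
gripper_width: 0.0096
gripper_force: 39.6
```

Request:
{"api": "servo_tool", "payload": {"deltas": [{"x":0,"y":0,"z":0.008,"turn":0},{"x":0,"y":0,"z":0.008,"turn":0},{"x":0,"y":0,"z":0.008,"turn":0},{"x":0,"y":0,"z":0.008,"turn":0},{"x":0,"y":0,"z":0.007,"turn":0},{"x":0,"y":0,"z":0.003,"turn":0},{"x":0,"y":0,"z":0,"turn":0},{"x":0,"y":0,"z":0,"turn":0}]}}

```text
t: 7.38
ee_pos: [0.6182, -0.286, 0.0737]
eef_rot: [-0.0, -0.665, 0.747, 0.0]
force: [-0.1, -0.0, -0.9]
gripper_width: 0.0095
gripper_force: 39.7
```

Request:
{"api": "servo_tool", "payload": {"deltas": [{"x":0,"y":0,"z":0.001,"turn":0},{"x":0,"y":0,"z":0,"turn":0},{"x":0,"y":0,"z":0,"turn":0},{"x":0,"y":0,"z":0,"turn":0},{"x":0,"y":0,"z":0,"turn":0},{"x":0,"y":0,"z":0,"turn":0}], "jaw": 0.33}}

```text
t: 7.88
ee_pos: [0.6182, -0.286, 0.0734]
eef_rot: [0.0, -0.665, 0.747, -0.0]
force: [0.5, 0.5, 0.6]
gripper_width: 0.0285
gripper_force: 0.0
```

Request:
{"api": "servo_tool", "payload": {"deltas": [{"x":0,"y":0,"z":-0.02,"turn":0},{"x":0,"y":0,"z":-0.04,"turn":0},{"x":0,"y":0,"z":-0.06,"turn":0},{"x":0,"y":0,"z":-0.07,"turn":0},{"x":0,"y":0,"z":-0.07,"turn":0},{"x":0,"y":0,"z":-0.02,"turn":0},{"x":0,"y":0,"z":0,"turn":0},{"x":0,"y":0,"z":0,"turn":0}]}}

```text
t: 8.55
ee_pos: [0.6184, -0.286, 0.2151]
eef_rot: [0.001, -0.665, 0.747, -0.001]
force: [-0.6, 0.5, -1.0]
gripper_width: 0.0283
gripper_force: 0.0
```

```bash
python3 - <<'E'
from h import *
c=wcap(); P=cloud(c); cv2.imwrite("pics/w5.png",c["color"][...,::-1])
q=P.reshape(-1,3); k=q[(q[:,2]>.074)&(q[:,2]<.09)&(np.hypot(q[:,0]-.617,q[:,1]+.285)<.06)]
e=np.array([np.cos(np.radians(-6.8)),np.sin(np.radians(-6.8))]);n=np.array([-e[1],e[0]]); d=k[:,:2]-[.5731,-.2810]
k=k[(d@e)>.025]; r=cv2.minAreaRect(k[:,:2].astype(np.float32)); d=np.array(r[0])-[.5731,-.2810]; print(len(k),r,"rack xy",d@e,d@n,"ztop",np.median(k[:,2]))
go([.5408,.3027,.22],106.8)
E
```

```text
1399 ((0.6190003156661987, -0.28825387358665466), (0.06977847218513489, 0.009975885041058064), 83.69503021240234) rack xy 0.046436317685991026 -0.0017680667503141307 ztop 0.08203687621393269
t 8.6 pos [ 0.6178 -0.2858  0.2136] yaw_y 173.36 tilt [ 0.  0. -1.] | xyz units [-1.1514  0.2891 -0.0125] turn 0.7396 rows 14.8
```

The plate stands at rack x = 46 mm, y = -2 mm, with its top at 82 mm, so step 1 is met. Next is the barrel.

Request:
{"api": "servo_tool", "payload": {"deltas": [{"x":-0.072,"y":0.018,"z":0,"turn":0},{"x":-0.072,"y":0.018,"z":0,"turn":0},{"x":-0.072,"y":0.018,"z":0,"turn":0},{"x":-0.072,"y":0.018,"z":0,"turn":0},{"x":-0.072,"y":0.018,"z":0,"turn":0},{"x":-0.072,"y":0.018,"z":0,"turn":0},{"x":-0.072,"y":0.018,"z":0,"turn":0},{"x":-0.072,"y":0.018,"z":0,"turn":0}], "jaw": 0.85}}

```text
t: 9.27
ee_pos: [0.5786, 0.0099, 0.2121]
eef_rot: [-0.001, -0.665, 0.747, 0.001]
force: [1.0, 0.4, 0.0]
gripper_width: 0.073
gripper_force: 0.0
```

Request:
{"api": "servo_tool", "payload": {"deltas": [{"x":-0.072,"y":0.018,"z":0,"turn":0},{"x":-0.072,"y":0.018,"z":0,"turn":0},{"x":-0.072,"y":0.018,"z":0,"turn":0},{"x":-0.072,"y":0.018,"z":0,"turn":0},{"x":-0.072,"y":0.018,"z":0,"turn":0},{"x":-0.072,"y":0.018,"z":0,"turn":0},{"x":-0.072,"y":0.018,"z":0,"turn":0},{"x":-0.072,"y":0.018,"z":0,"turn":0}]}}

```text
t: 9.93
ee_pos: [0.5405, 0.3041, 0.2121]
eef_rot: [-0.001, -0.665, 0.747, -0.0]
force: [0.7, -0.9, -0.7]
gripper_width: 0.0727
gripper_force: 0.0
```

Request:
{"api": "servo_tool", "payload": {"deltas": [{"x":0,"y":0,"z":0,"turn":0.078},{"x":0,"y":0,"z":0,"turn":0.078},{"x":0,"y":0,"z":0,"turn":0.078},{"x":0,"y":0,"z":0,"turn":0.078},{"x":0,"y":0,"z":0,"turn":0.078},{"x":0,"y":0,"z":0,"turn":0.078},{"x":0,"y":0,"z":0,"turn":0.078},{"x":0,"y":0,"z":0,"turn":0.078}]}}

```text
t: 10.6
ee_pos: [0.541, 0.3023, 0.2118]
eef_rot: [-0.001, -0.232, 0.973, -0.001]
force: [-0.5, 0.2, -0.2]
gripper_width: 0.0724
gripper_force: 0.0
```

Request:
{"api": "servo_tool", "payload": {"deltas": [{"x":0,"y":0,"z":0,"turn":0.078},{"x":0,"y":0,"z":0,"turn":0.037},{"x":0,"y":0,"z":0,"turn":0},{"x":0,"y":0,"z":0,"turn":0}]}}

```text
t: 10.93
ee_pos: [0.5412, 0.3024, 0.2122]
eef_rot: [-0.001, -0.148, 0.989, -0.001]
force: [-0.1, 0.4, -0.1]
gripper_width: 0.0721
gripper_force: 0.0
```

```bash
python3 - <<'E'
from h import *
c=wcap(); P=cloud(c); cv2.imwrite("pics/w6.png",c["color"][...,::-1]); np.savez("w6.npz",**c)
q=P[:,:].reshape(-1,3); q=q[np.hypot(q[:,0]-.5408,q[:,1]-.3027)<.1]
for z0,z1 in((.006,.033),(.036,.06),(.05,.06)):
    k=q[(q[:,2]>z0)&(q[:,2]<z1)]; print(z0,len(k),cv2.minAreaRect(k[:,:2].astype(np.float32)),np.percentile(k[:,2],98))
go([.5408,.3027,.047],106.8)
E
```

```text
0.006 2790 ((0.5493036508560181, 0.27245569229125977), (0.1486201286315918, 0.12178172916173935), 17.070032119750977) 0.030192895639554143
0.036 7325 ((0.5398250222206116, 0.30190953612327576), (0.12147129327058792, 0.03969649598002434), 17.02646827697754) 0.05473567898623013
0.05 4488 ((0.5399539470672607, 0.30192652344703674), (0.12116490304470062, 0.02754116989672184), 16.55286979675293) 0.05489542973539027
t 10.98 pos [0.5413 0.3025 0.2125] yaw_y 107.0 tilt [-0.001 -0.001 -1.   ] | xyz units [0.0004 0.0009 0.3309] turn 0.0022 rows 4.1
```

View pics/w6.png

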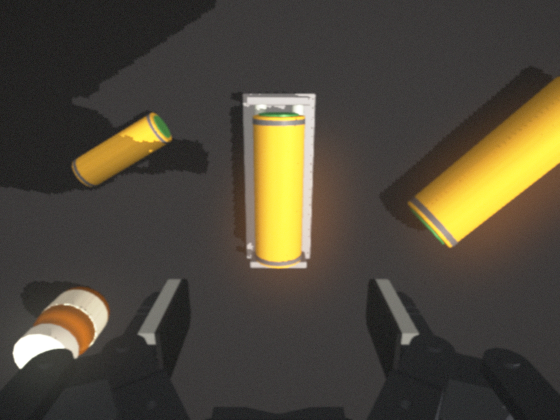

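The middle barrel on the rest is at (279,190), about 40 x 121 mm, aligned at 17 degrees. I'll grip it across the middle.

Request:
{"api": "servo_tool", "payload": {"deltas": [{"x":0.002,"y":0.0004,"z":0.07,"turn":0},{"x":0,"y":0,"z":0.07,"turn":0},{"x":0,"y":0,"z":0.07,"turn":0},{"x":0,"y":0,"z":0.06,"turn":0},{"x":0,"y":0,"z":0.04,"turn":0},{"x":0,"y":0,"z":0.02,"turn":0},{"x":0,"y":0,"z":0,"turn":0},{"x":0,"y":0,"z":0,"turn":0}]}}

```text
t: 11.65
ee_pos: [0.5408, 0.3028, 0.0485]
eef_rot: [-0.0, -0.147, 0.989, -0.0]
force: [1.2, -0.2, 0.7]
gripper_width: 0.0727
gripper_force: 0.0
```

Request:
{"api": "servo_tool", "payload": {"deltas": [{"x":0,"y":0,"z":0,"turn":0},{"x":0,"y":0,"z":0,"turn":0},{"x":0,"y":0,"z":0,"turn":0},{"x":0,"y":0,"z":0,"turn":0},{"x":0,"y":0,"z":0,"turn":0},{"x":0,"y":0,"z":0,"turn":0}], "jaw": 0, "newtons": 50}}

```text
t: 12.15
ee_pos: [0.5415, 0.3026, 0.0504]
eef_rot: [0.001, -0.147, 0.989, 0.0]
force: [0.5, -2.1, 5.8]
gripper_width: 0.0384
gripper_force: 49.7
```

Request:
{"api": "servo_tool", "payload": {"deltas": [{"x":0,"y":0,"z":-0.01,"turn":0},{"x":0,"y":0,"z":-0.03,"turn":0},{"x":0,"y":0,"z":-0.04,"turn":0},{"x":0,"y":0,"z":-0.05,"turn":0},{"x":0,"y":0,"z":-0.05,"turn":0},{"x":0,"y":0,"z":-0.05,"turn":0},{"x":0,"y":0,"z":0,"turn":0},{"x":0,"y":0,"z":0,"turn":0}]}}

```text
t: 12.82
ee_pos: [0.5411, 0.3034, 0.1658]
eef_rot: [0.002, -0.147, 0.989, 0.002]
force: [-1.2, 0.1, -1.4]
gripper_width: 0.0383
gripper_force: 50.4
```

```bash
python3 - <<'E'
from h import *
c=wcap(); P=cloud(c); cv2.imwrite("pics/w7.png",c["color"][...,::-1]); s=arm.state()
hsv=cv2.cvtColor(c["color"],cv2.COLOR_RGB2HSV); m=(hsv[...,1]>120)&(hsv[...,0]>10)&(hsv[...,0]<35)
R=toolR(s); k=(P[m]-s["ee_pos"])@R; k=k[(abs(k[:,1])<.03)&(abs(k[:,0])<.08)&(abs(k[:,2])<.05)]
print(len(k),"tool-frame min/max",k.min(0).round(4),k.max(0).round(4))
t=k[abs(k[:,1])<.006]; print("ridge z vs x slope",np.polyfit(t[:,0],t[:,2],1)); print(cv2.minAreaRect(k[:,:2].astype(np.float32)))
print(s["gripper_width"],s["gripper_force"])
go([.4786,-.0400,.16],68.3)
E
```

```text
25653 tool-frame min/max [-0.0542 -0.0204 -0.05  ] [0.0615 0.03   0.0225]
ridge z vs x slope [ 0.00278747 -0.00474779]
((0.0032529160380363464, 0.004776841029524803), (0.11576582491397858, 0.05021537095308304), 1.1339221000671387)
0.038304392118497003 50.419612526893616
t 12.87 pos [0.5404 0.3028 0.1641] yaw_y 106.85 tilt [ 0.001  0.002 -1.   ] | xyz units [ 0.317  -0.6203  0.0071] turn 0.4283 rows 8.7
```

View pics/w7.png

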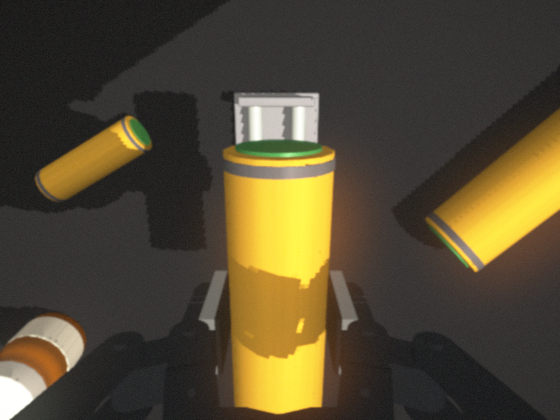

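The barrel is held level and straight between the pads (279,270). I'll carry it over the V.

Request:
{"api": "servo_tool", "payload": {"deltas": [{"x":0.0352,"y":-0.0689,"z":0,"turn":0},{"x":0.0352,"y":-0.0689,"z":0,"turn":0},{"x":0.0352,"y":-0.0689,"z":0,"turn":0},{"x":0.0352,"y":-0.0689,"z":0,"turn":0},{"x":0.0352,"y":-0.0689,"z":0,"turn":0},{"x":0.0352,"y":-0.0689,"z":0,"turn":0},{"x":0.0352,"y":-0.0689,"z":0,"turn":0},{"x":0.0352,"y":-0.0689,"z":0,"turn":0}]}}

```text
t: 13.53
ee_pos: [0.4842, -0.0037, 0.1623]
eef_rot: [-0.001, -0.147, 0.989, -0.0]
force: [1.6, -0.6, -0.4]
gripper_width: 0.0384
gripper_force: 50.5
```

Request:
{"api": "servo_tool", "payload": {"deltas": [{"x":0.0352,"y":-0.0689,"z":0,"turn":0},{"x":0,"y":0,"z":0,"turn":0.0714},{"x":0,"y":0,"z":0,"turn":0.0714},{"x":0,"y":0,"z":0,"turn":0.0714},{"x":0,"y":0,"z":0,"turn":0.0714},{"x":0,"y":0,"z":0,"turn":0.0714},{"x":0,"y":0,"z":0,"turn":0.0713},{"x":0,"y":0,"z":0,"turn":0}]}}

```text
t: 14.2
ee_pos: [0.478, -0.0402, 0.1623]
eef_rot: [-0.001, 0.191, 0.982, -0.0]
force: [-0.5, -0.0, -0.9]
gripper_width: 0.0383
gripper_force: 50.6
```

Request:
{"api": "servo_tool", "payload": {"deltas": [{"x":0,"y":0,"z":0,"turn":0},{"x":0,"y":0,"z":0,"turn":0}]}}

```text
t: 14.37
ee_pos: [0.4785, -0.04, 0.1628]
eef_rot: [-0.001, 0.186, 0.982, -0.0]
force: [-0.3, 1.1, -2.1]
gripper_width: 0.0382
gripper_force: 50.6
```

```bash
python3 - <<'E'
from h import *
go([.4786,-.0400,.08],68.3)
for i in range(2): cap("top"); go([.4786,-.0400,.08],68.3)
c=cap("top"); P=cloud(c); hsv=cv2.cvtColor(c["color"],cv2.COLOR_RGB2HSV)
cv2.imwrite("pics/t8.png",cv2.resize(c["color"][150:310,220:430,::-1],None,fx=3,fy=3))
E
```

```text
t 14.37 pos [ 0.4785 -0.04    0.1628] yaw_y 68.52 tilt [-0.001 -0.    -1.   ] | xyz units [-0.0003  0.0003  0.1656] turn 0.0024 rows 2.1
t 14.42 pos [ 0.4786 -0.04    0.1629] yaw_y 68.48 tilt [-0.001 -0.    -1.   ] | xyz units [-0.000e+00  1.000e-04  1.658e-01] turn 0.002 rows 2.1
t 14.47 pos [ 0.4787 -0.04    0.163 ] yaw_y 68.45 tilt [-0.001 -0.    -1.   ] | xyz units [ 0.0002 -0.      0.1661] turn 0.0017 rows 2.1
```

View pics/t8.png

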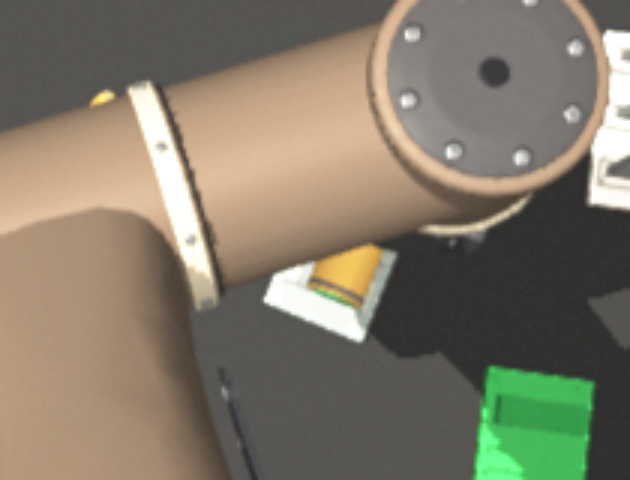

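The arm hides most of it, but the barrel end at (345,280) lies in line over the V-block. I'll lower it, slowly at the end.

Request:
{"api": "servo_tool", "payload": {"deltas": [{"x":0,"y":0,"z":0.04,"turn":0.002},{"x":0,"y":0,"z":0.05,"turn":0},{"x":0,"y":0,"z":0.04,"turn":0},{"x":0,"y":0,"z":0.03,"turn":0},{"x":0,"y":0,"z":0.015,"turn":0},{"x":0,"y":0,"z":0,"turn":0},{"x":0,"y":0,"z":0,"turn":0}]}}

```text
t: 15.1
ee_pos: [0.4791, -0.04, 0.076]
eef_rot: [-0.0, 0.189, 0.982, -0.0]
force: [0.4, 0.2, -0.9]
gripper_width: 0.0385
gripper_force: 50.7
```

Request:
{"api": "servo_tool", "payload": {"deltas": [{"x":0,"y":0,"z":0.004,"turn":0},{"x":0,"y":0,"z":0.004,"turn":0},{"x":0,"y":0,"z":0.003,"turn":0},{"x":0,"y":0,"z":0,"turn":0},{"x":0,"y":0,"z":0,"turn":0}]}}

```text
t: 15.52
ee_pos: [0.479, -0.04, 0.0706]
eef_rot: [0.0, 0.19, 0.982, 0.0]
force: [-0.6, -0.3, -1.1]
gripper_width: 0.0388
gripper_force: 50.7
```

Request:
{"api": "servo_tool", "payload": {"deltas": [{"x":0,"y":0,"z":0.003,"turn":0},{"x":0,"y":0,"z":0.003,"turn":0},{"x":0,"y":0,"z":0.002,"turn":0},{"x":0,"y":0,"z":0,"turn":0},{"x":0,"y":0,"z":0,"turn":0}]}}

```text
t: 15.93
ee_pos: [0.479, -0.0403, 0.0668]
eef_rot: [0.0, 0.189, 0.982, -0.0]
force: [-2.0, -1.8, 7.4]
gripper_width: 0.0383
gripper_force: 51.5
```

Request:
{"api": "servo_tool", "payload": {"deltas": [{"x":0,"y":0,"z":0.002,"turn":0},{"x":0,"y":0,"z":0,"turn":0},{"x":0,"y":0,"z":0,"turn":0}]}}

```text
t: 16.18
ee_pos: [0.479, -0.0403, 0.0667]
eef_rot: [0.0, 0.189, 0.982, -0.0]
force: [-7.0, -1.4, 19.2]
gripper_width: 0.0383
gripper_force: 52.8
```

Request:
{"api": "servo_tool", "payload": {"deltas": [{"x":0,"y":0,"z":-0.0005,"turn":0},{"x":0,"y":0,"z":0,"turn":0},{"x":0,"y":0,"z":0,"turn":0},{"x":0,"y":0,"z":0,"turn":0},{"x":0,"y":0,"z":0,"turn":0},{"x":0,"y":0,"z":0,"turn":0}]}}

```text
t: 16.68
ee_pos: [0.479, -0.0403, 0.0667]
eef_rot: [0.0, 0.189, 0.982, -0.0]
force: [-4.7, -1.9, 15.8]
gripper_width: 0.0382
gripper_force: 52.2
```

```bash
python3 - <<'E'
from h import *
c=wcap(); P=cloud(c); s=arm.state()
hsv=cv2.cvtColor(c["color"],cv2.COLOR_RGB2HSV); m=(hsv[...,1]>120)&(hsv[...,0]>10)&(hsv[...,0]<35)
th=np.radians(-21.7); e=np.array([np.cos(th),np.sin(th)]); n=np.array([-e[1],e[0]])
d=P[...,:2]-[.4785,-.0403]; x=d@e; y=d@n; Z=P[...,2]
k=m&(abs(x)<.08)&(abs(y)<.03)&(Z>.045)&(Z<.08); print(k.sum(),"x",x[k].min(),x[k].max(),"top z",np.percentile(Z[k],97))
g=k&(Z>.055); xs=x[g]
for lo in np.arange(-.07,.07,.02):
    w=g&(x>lo)&(x<lo+.02)
    if w.sum()>50:
        A=np.c_[2*y[w],2*Z[w],np.ones(w.sum())]; r=np.linalg.lstsq(A,y[w]**2+Z[w]**2,rcond=None)[0]; print(round(lo,2),w.sum(),"axis y,z",r[:2].round(4),"R",round(float(np.sqrt(r[2]+r[0]**2+r[1]**2)),4))
sd=(Z>.02)&(Z<.05)&(abs(x)<.06)&(abs(y)<.04); print("saddle y",y[sd&(Z>.044)].min() if (sd&(Z>.044)).any() else None,y[sd&(Z>.044)].max() if (sd&(Z>.044)).any() else None)
print(s["force"],s["t"],s["ee_pos"])
E
```

```text
23903 x -0.061936847984370165 0.05401716975540789 top z 0.0708052149173535
-0.07 2518 axis y,z [0.0001 0.0527] R 0.0177
-0.05 5865 axis y,z [0.0001 0.0511] R 0.0193
-0.03 5022 axis y,z [0.0001 0.0509] R 0.0194
-0.01 4536 axis y,z [0.0005 0.0521] R 0.0186
0.01 3793 axis y,z [0.     0.0507] R 0.0195
0.03 1970 axis y,z [-0.      0.0506] R 0.0195
saddle y -0.02968979552873718 0.031108631136580054
[-5.13488008 -1.01666627 14.98597864] 16.7333 [ 0.47899029 -0.04031203  0.06669436]
```

The barrel's axis sits at y ≈ 0 and z ≈ 50.6 mm, in line with the V and about 2 mm from centre. The press is 15 N. I'm handing in.

```bash
python3 -c "
from plant import arm
print(arm.hand_in())"
```

```text
the job is handed in; nothing more can be done
None
```

The job is handed in, though no verdict came back: the plate measured upright in the rack's empty slot, and the barrel sat centred and in line in the V, held down with about 15 N at 16.7 s.

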